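# Set the round extraction inlet to half

## Robot

A 7-joint arm with a two-finger parallel gripper is mounted at the origin on the work surface. World frame = base frame: x ahead of the robot, y to its left, z up, the work surface at z = 0. Lengths are in m, angles in rad, forces in N, time in s.
With the tool pointing down it reaches from about 0.425 to 0.925 m from the base axis. Payload 6.8 kg.
Tool frame: the origin (TCP) lies midway between the tips of the shut fingers; the grasp point (between the pads) lies 19 mm behind it; z points along the fingers, y is the direction in which the jaws open and shut (so a half turn about z gives the same grasp; the last joint's range is limited). The gripper opens to 85 mm and grips with 20 to 120 N. Pads are 22 mm wide; open, the fingers measure 114 mm over their backs; the gripper's body (76 mm by 85 mm) begins 54 mm behind the grasp point. The pads swing forward as they close: fully open they stand 13 mm farther back than shut.
Start: joints at [-1.379, 0.477, 0.022, 1.555, -0.011, 1.109, -0.083], TCP at [0.199, 0.645, 0.203] pointing down, gripper open.
Joint ranges: [-2.96, 2.96], [-0.34, 2.1], [-1.41, 1.46], [0.24, 2.44], [-1.37, 4.51], [0.17, 1.92], [-2.96, 2.96]. Speed limits (rad/s): [2.39, 2.39, 3.14, 3.14, 3.14, 3.14, 3.14].

## Interface

Orientations are given as a rotation vector (axis times angle).
In Python, from bench import r, imaging gives the robot as it stands.
- The arm moves only by the tool jog_arm, never from a script. Its argument "rows" is a list of rows, each an object with "delta_rot": the turn, a rotation vector about the tool's x, y, z in degrees, a list of three; "xyz": the shift along the tool's x, y, z in cm, a list of three; "fingers": the closure, from 0 (fully open) to 1 (shut). A call has exactly 5 rows; each row is the pose to reach, as a shift and turn from the pose measured when the call began, along the tool's axes at that moment; what a row does not reach only later rows make up. A row lasts 1/12 s, in which the tool goes at most 41.7 mm and 7.16 degrees, less where a joint would pass 70% of its speed; a pose out of reach is approached as far as the arm can. A call with a gripper value outside its range is refused whole. The fingers move at their own pace and stop on an object; "grip_force" is the grip in N (left out, the last holds). Time passes only in rows, so rows that repeat a pose let the fingers close, or fill a call up. It gives the time, the measured TCP pose, the force and the opening at its end, in the units of the state.
- r.get_obs(): the state, without advancing time (a new reading comes with each control period).
- imaging.grab_frame(name): name is "side" or "top"; returns the picture (400x640x3 uint8, blue, green, red); there is no depth.
- imaging.camera_info(name): a dict with "camera_matrix" (3x3 intrinsics, pixels), "xyz" and "attitude" of the camera in the world. Camera axes: x right, y down, z forward; pixel columns grow to the right and rows downward; lengths in m; the calibration is good to about 2 mm. A picture is of the moment at which its call begins. camera_info takes no time and is no camera call.
- r.hand_in(): hands the job in, once; it reports no verdict.
Trained networks look in the newest picture that a camera, given by its name, has taken for a name from the list of things; names that differ only in an ending like _2 or _b are one class to them, and where a whole thing is asked for, a point or a joint stands for the part that bears it (a point fixed in the world has none). Each returns a list of dicts, best first, with "conf" (0 to 1); they miss things now and then, are a little off and sometimes report something else, mostly with a low value. They report only what shows in the picture. A call takes as long as a camera call.
- imaging.find_in(camera, query): "position" ([column, row] in pixels, amid what is visible of it).
- imaging.cut_out(camera, query): "region" (400x640 bool, what is visible of it) and "position" ([column, row] in pixels, amid what is visible of it).
- imaging.tip_of(camera, query): "position" ([column, row] in pixels: a listed point, or the origin of a listed thing).
The state is a dict: "clock": time; "joints": joint angles; "qvel": joint speeds; "tau": joint torques, N m; "tcp_pos": TCP position; "orientation": TCP orientation; "contact_force": force on the tool from outside, world axes, zero at the start; "moment": the same for the moment, N m; "grip_width": finger opening in m.
Only numpy, scipy, OpenCV 4.12 (cv2) and the standard library are available. Lean on these libraries where they do the work, as an engineer would, in place of code of your own. Each camera call takes 0.05 s, during which the arm holds its last target.

## Task

Set the bench extraction inlet with the round port to half shut: with the fingertips, push its sprung damper blade inwards by the front of the upright tab until it is past the middle catch but not so far that it catches fully shut, then let it go so that the spring brings it back and it latches against the stop pin at mid position. Only push: do not pinch the tab, do not grip or lift anything, and leave the square-port inlet and the other things on the bench alone.

Things in the scene. Friction and masses are not known exactly. Their poses are not given: they have to be found in the camera images.
- round_inlet: Fixed metal extraction inlet box with a round 76 mm port (dark, barred) in its top, 300 x 150 x 50 mm high, side guides to 62 mm; otherwise like the square-port one. Origin: on the bench under the box; x: the way the blade is pushed (away from the robot), z up. Port centre at x +63 mm. It spans x -160 to +181, y -75 to +75 mm.
- round_tab (a point): Middle of the flat front face of the upright push tab on the round-port inlet's blade; moves with it. The face looks to the inlet's -x, is 100 mm wide, from 58 to 100 mm above the bench (this point: 79). Blade out, it is at x -120 mm, y 0 of the inlet. Before it the blade's top (58 mm high) runs on for 15 mm, then the box top (50 mm) for 25 mm. Behind, a sheet slopes down over 60 mm.
- round_pin_foot (a point): Foot of the sprung upright stop pin of the round-port inlet, held in a bracket at x +35, y +56 mm of the inlet (this point stays fixed, 58 mm above the bench). The pin reaches 117 mm above the bench, 126 mm as it rides over a tooth of the blade. It works by itself and need not be touched.
- round_blade (a joint): Travel (m) of the round-port inlet's blade along +x. 0: out, port open (start). A spring drives it back to 0 (3.6 N at 0, 6 at 0.04, 8 at 0.074). The pin drops behind two teeth: let go between 0.042 and 0.069, it returns to rest at 0.04 (half); pushed past 0.07 it snaps on to 0.074 (shut), stays, and pushing cannot free it; let go before 0.036 it returns to 0. End stop 0.085.
- square_inlet: Fixed metal extraction inlet box with a square 74 mm port (dark, barred) in its top, 300 x 150 x 50 mm high, side guides to 62 mm; otherwise like the round-port one. Origin: on the bench under the box; x: the way the blade is pushed (away from the robot), z up. Port centre at x +63 mm. It spans x -160 to +181, y -75 to +75 mm.
- square_tab (a point): Middle of the flat front face of the upright push tab on the square-port inlet's blade; moves with it. The face looks to the inlet's -x, is 100 mm wide, from 58 to 100 mm above the bench (this point: 79). Blade out, it is at x -120 mm, y 0 of the inlet. Before it the blade's top (58 mm high) runs on for 15 mm, then the box top (50 mm) for 25 mm. Behind, a sheet slopes down over 60 mm.
- square_pin_foot (a point): Foot of the sprung upright stop pin of the square-port inlet, held in a bracket at x +35, y +56 mm of the inlet (this point stays fixed, 58 mm above the bench). The pin reaches 117 mm above the bench, 126 mm as it rides over a tooth of the blade. It works by itself and need not be touched.
- square_blade (a joint): Travel of the square-port inlet's damper blade, as for the round one; 0 at the start. To be left at 0.
- tumbler: Loose bystander: clear glass tumbler standing upright, 64 mm wide, 90 mm tall, between the two inlets. Origin: centre of its underside.
- wax_tin: Loose bystander: round metal tin, 66 mm wide, 55 mm tall, between the two inlets. Origin: centre of its underside.
- graphite_pad: Loose bystander: dark flat block 50 x 90 x 25 mm, on the robot's side of the inlets. Origin: centre of its underside.
- jacks: Loose bystander: steel jacks (big tongs), 255 mm long along x, 14 mm high, lying to the left (+y). Origin: on the underside, near the middle.
- paddle: Loose bystander: flat wooden paddle, 280 mm long along x, 80 mm wide, 16 mm thick, lying to the right (-y). Origin: on the underside, 10 mm from the middle.
- paperweight: Loose bystander: green glass paperweight, 74 mm wide, 60 mm tall, to the left (+y). Origin: centre of its underside.
- amber_bowl: Loose bystander: amber glass bowl, 80 mm wide, 45 mm tall, on the robot's side of the inlets. Origin: centre of its underside.

How it is judged:
By the outcome, as a careful person would: the job done as asked, in the order asked, and still so for the second after the job is handed in, with the robot touching nothing.
It also fails if it takes over 35 s, if anything falls off the work surface, if the arm or the gripper's body presses on something with over 40 N, if the wrist force passes 120 N, or if a joint passes its speed limit or range.

## Working session

There is one attempt and no reset: what is moved stays moved. The work goes in short steps, Python scripts to look and compute and a tool call to move; the robot and the scene stay as the last step left them, time stands still between calls to the robot, and variables do not carry over. Pictures are saved under pics/ and viewed, and the job is handed in when it is done.

Besides the shell and the picture viewer there is one more tool, called after "Request:" as name(argument=value, ...) on one line, values as JSON. jog_arm: Moves the arm, as the interface text tells. Its arguments: {"type":"object","properties":{"rows":{"type":"array","items":{"type":"object","properties":{"delta_rot":{"type":"array","items":{"type":"number"}},"xyz":{"type":"array","items":{"type":"number"}},"fingers":{"type":"number"}}}},"grip_force":{"type":"number"}},"required":["rows"]}

```bash
ls; mkdir -p pics; cat > h.py <<'E'
import numpy as np,cv2
from scipy.spatial.transform import Rotation as R
from bench import r,imaging
def ray(cam,px):
    c=imaging.camera_info(cam);K=np.array(c["camera_matrix"]);
    Rm=R.from_rotvec(c["attitude"]).as_matrix() if np.size(c["attitude"])==3 else (np.array(c["attitude"]) if np.size(c["attitude"])==9 else None)
    d=Rm@np.linalg.solve(K,[px[0],px[1],1]);return np.array(c["xyz"]),d
def atz(cam,px,z):
    o,d=ray(cam,px);return o+d*(z-o[2])/d[2]
def proj(cam,p):
    c=imaging.camera_info(cam);Rm=R.from_rotvec(c["attitude"]).as_matrix()
    q=np.array(c["camera_matrix"])@(Rm.T@(np.array(p)-np.array(c["xyz"])));return q[:2]/q[2]
E
python3 - <<'E'
from h import *
for n in("side","top"):
    cv2.imwrite(f"pics/{n}0.png",imaging.grab_frame(n));print(imaging.camera_info(n))
    for q in("round_tab","round_pin_foot","square_tab","square_pin_foot","round_inlet","square_inlet"):
        for d in imaging.tip_of(n,q)[:2]:
            z={"t":.079,"f":.058,"i":0}[q[6] if q[0]=='r' and 0 else ("t" if "tab" in q else "f" if "foot" in q else "i")]
            print(n,q,np.round(d["position"],1),round(d["conf"],2),atz(n,d["position"],z).round(4))
o=r.get_obs();print(o)
E
```

```text
pics
{'camera_matrix': array([[380.33437873,   0.        , 319.95810692],
       [  0.        , 380.33437873, 198.30449261],
       [  0.        ,   0.        ,   1.        ]]), 'xyz': array([0.49551189, 0.84813044, 0.86635889]), 'attitude': array([-0.11399027,  2.86818037, -1.24853681])}
side round_tab [296.  241.7] 0.78 [0.5933 0.1818 0.079 ]
side round_pin_foot [237.4 257.6] 0.73 [0.7444 0.2325 0.058 ]
side square_tab [324.8 152.9] 0.85 [ 0.5408 -0.2285  0.079 ]
side square_pin_foot [278.7 171.2] 0.85 [ 0.6901 -0.1388  0.058 ]
side square_pin_foot [342.9 219.3] 0.29 [0.4685 0.0663 0.058 ]
side round_inlet [254.1 254.7] 0.67 [0.7171 0.1739 0.    ]
side round_inlet [295.7 241.8] 0.31 [0.604  0.1155 0.    ]
side square_inlet [288.6 172.4] 0.74 [ 0.6677 -0.2062  0.    ]
side square_inlet [273.  213.8] 0.46 [0.6898 0.0058 0.    ]
{'camera_matrix': array([[443.80411415,   0.        , 319.39005561],
       [  0.        , 443.80411415, 201.68078685],
       [  0.        ,   0.        ,   1.        ]]), 'xyz': array([ 0.39649641, -0.01938509,  1.47657625]), 'attitude': array([-2.14569758, 
[... 423 characters left out ...]
.6663 -0.199   0.    ]
{'clock': 0.7, 'joints': array([-1.37911785,  0.47700228,  0.02240268,  1.55536881, -0.01151411,
        1.10936223, -0.08310551]), 'qvel': array([ 0.00245102, -0.00016497,  0.00160832,  0.00058526, -0.00140944,
        0.00316224, -0.00050077]), 'tau': array([-4.34388244e-05, -5.96174920e+01,  1.60616230e+00, -2.81499428e+01,
        1.25572435e-02,  1.77621041e-03,  2.25281161e-05]), 'tcp_pos': array([0.19932752, 0.64491073, 0.20291962]), 'orientation': array([-4.69180130e-01, -3.10633428e+00,  1.62208722e-05]), 'contact_force': array([-0.08734737,  0.31892605, -0.46371399]), 'moment': array([-0.01122056, -0.0009015 , -0.02278851]), 'grip_width': 0.08520369887092545}
```

View pics/side0.png

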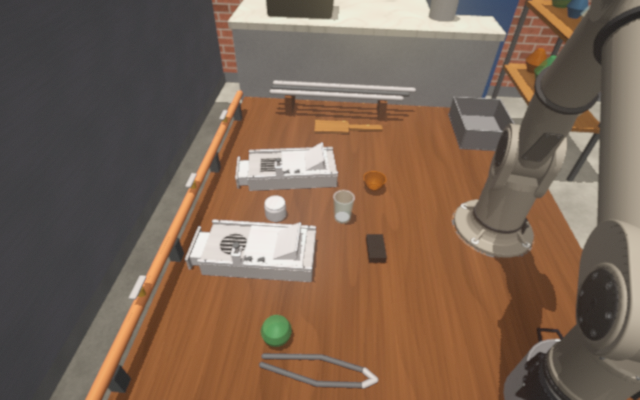

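View pics/top0.png

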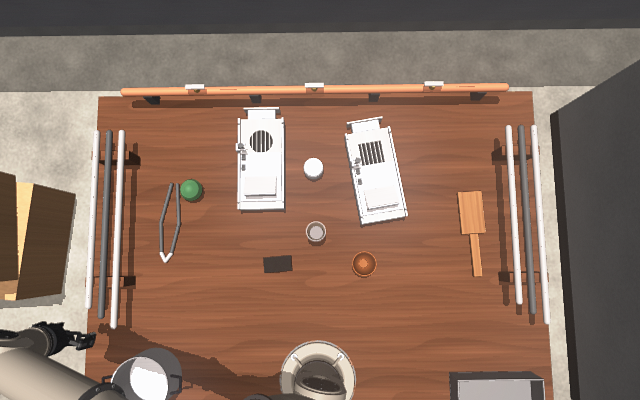

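```bash
python3 - <<'E'
from h import *
t=cv2.imread("pics/top0.png")[100:220,220:300];s=cv2.imread("pics/side0.png")[210:290,180:330]
cv2.imwrite("pics/t1.png",cv2.resize(t,None,fx=5,fy=5,interpolation=2));cv2.imwrite("pics/s1.png",cv2.resize(s,None,fx=5,fy=5,interpolation=2))
E
```

```text
(no output)
```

View pics/t1.png

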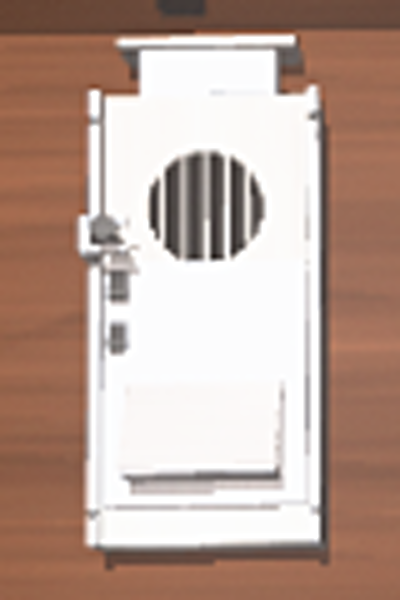

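View pics/s1.png

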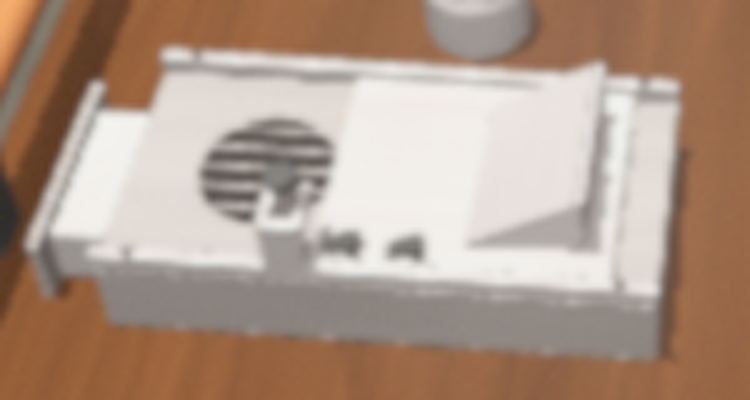

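```bash
cat > fit.py <<'E'
from h import *
from scipy.optimize import least_squares
T=lambda u,v:("top",(u/5+220-.4,v/5+100-.4)); S=lambda u,v:("side",(u/5+180-.4,v/5+210-.4))
obs=[(T(207,206),(.063,0,.05)),(T(122,473),(-.12,.05,.1)),(T(281,470),(-.12,-.05,.1)),(T(86,546),(-.16,.075,.05)),(T(322,542),(-.16,-.075,.05)),
(S(268,170),(.063,0,.05)),(S(604,65),(-.12,-.05,.1)),(S(583,208),(-.12,.05,.1)),(S(660,357),(-.16,.075,0))]
def W(p,l):
    c,s=np.cos(p[2]),np.sin(p[2]);return [p[0]+c*l[0]-s*l[1],p[1]+s*l[0]+c*l[1],l[2]]
f=lambda p:np.concatenate([proj(o[0],W(p,l))-o[1] for o,l in obs])
s=least_squares(f,[.7,.18,0],loss="soft_l1");print(s.x,np.degrees(s.x[2]));print(f(s.x).reshape(-1,2).round(1))
for cam in("top","side"):
    m=[i for i,o in enumerate(obs) if o[0][0]==cam];g=lambda p:f(p).reshape(-1,2)[m].ravel();q=least_squares(g,[.7,.18,0]).x;print(cam,q)
print("tab",W(s.x,(-.12,0,.079)))
E
python3 fit.py
```

```text
[0.70686663 0.17716058 0.00831985] 0.4766924367525555
[[-0.5  0.2]
 [-1.4  0.2]
 [-1.3  0.1]
 [ 0.8  0. ]
 [-0.  -0.1]
 [ 0.  -0.5]
 [-0.1 -1. ]
 [ 0.2 -1.5]
 [-0.6  0.4]]
top [0.70715672 0.17514516 0.00301722]
side [0.7063635  0.17962576 0.01128227]
tab [np.float64(0.5868707783422616), np.float64(0.17616220966774077), 0.079]
```

```bash
cat > go.py <<'E'
from h import *
import sys
def plan(tgt,yaw=.0075):
    o=r.get_obs();R0=R.from_rotvec(o["orientation"])
    c,s=np.cos(yaw),np.sin(yaw)
    Rt=R.from_matrix(np.array([[-c,-s,0],[-s,c,0],[0,0,-1]]).T.T) 
    Rt=R.from_matrix(np.column_stack([[-c,-s,0],[-s,c,0],[0,0,-1]]))
    print("clock",o["clock"],"tcp",o["tcp_pos"].round(4),"F",o["contact_force"].round(2),"w",o["grip_width"])
    print("xyz cm",(R0.inv().apply(np.array(tgt)-o["tcp_pos"])*100).round(2),"rot",np.degrees((R0.inv()*Rt).as_rotvec()).round(2))
if len(sys.argv)>3: plan([float(a) for a in sys.argv[1:4]])
E
python3 go.py .53 .177 .2
```

```text
clock 0.7 tcp [0.1993 0.6449 0.2029] F [-0.09  0.32 -0.46] w 0.08520369887092545
xyz cm [-45.41 -34.94   0.29] rot [ -0.    -0.   -17.61]
```

Request:
jog_arm(rows=[{"xyz": [-3.1,-2.4,0],"delta_rot": [0,0,-2],"fingers": 1},{"xyz": [-6.2,-4.8,0],"delta_rot": [0,0,-4],"fingers": 1},{"xyz": [-9.3,-7.2,0],"delta_rot": [0,0,-6],"fingers": 1},{"xyz": [-12.4,-9.6,0],"delta_rot": [0,0,-8],"fingers": 1},{"xyz": [-15.5,-12,0],"delta_rot": [0,0,-10],"fingers": 1}], grip_force=20)

```text
clock: 1.12
tcp_pos: [0.3128, 0.4829, 0.2031]
orientation: [0.194, 3.135, 0.001]
contact_force: [1.0, 0.8, -0.0]
grip_width: 0.0255
```

```bash
python3 go.py .53 .177 .2
```

```text
clock 1.1167 tcp [0.3128 0.4829 0.2031] F [ 1.03  0.81 -0.03] w 0.025502539247780356
xyz cm [-25.32 -27.69   0.3 ] rot [ 0.02  0.01 -7.49]
```

Request:
jog_arm(rows=[{"xyz": [-2.7,-3,0],"delta_rot": [0,0,-1.5],"fingers": 1},{"xyz": [-5.4,-6,0],"delta_rot": [0,0,-3],"fingers": 1},{"xyz": [-8.1,-9,0],"delta_rot": [0,0,-4.5],"fingers": 1},{"xyz": [-10.8,-12,0],"delta_rot": [0,0,-6],"fingers": 1},{"xyz": [-13.5,-15,0.1],"delta_rot": [0,0,-7.5],"fingers": 1}])

```text
clock: 1.53
tcp_pos: [0.4294, 0.3158, 0.2026]
orientation: [-0.014, 3.141, 0.002]
contact_force: [0.4, -0.0, 0.3]
grip_width: 0.0001
```

```bash
python3 go.py .53 .177 .15
```

```text
clock 1.5333 tcp [0.4294 0.3158 0.2026] F [ 0.42 -0.02  0.3 ] w 0.00010727289499173823
xyz cm [ -9.93 -13.97   5.25] rot [0.07 0.06 0.07]
```

Request:
jog_arm(rows=[{"xyz": [-2.5,-3.2,0.5],"delta_rot": [0,0,0],"fingers": 1},{"xyz": [-5,-6.4,1.5],"delta_rot": [0,0,0],"fingers": 1},{"xyz": [-7.5,-9.6,2.5],"delta_rot": [0,0,0],"fingers": 1},{"xyz": [-9.4,-12.8,4],"delta_rot": [0,0,0],"fingers": 1},{"xyz": [-9.9,-14,5.2],"delta_rot": [0,0,0],"fingers": 1}])

```text
clock: 1.95
tcp_pos: [0.5331, 0.1702, 0.1503]
orientation: [-0.002, 3.138, -0.002]
contact_force: [0.3, -1.3, -0.6]
grip_width: 0.0003
```

```bash
python3 go.py .553 .1765 .074; python3 - <<'E'
from h import *
for n in("side","top"):
    i=imaging.grab_frame(n);print(n,proj(n,r.get_obs()["tcp_pos"]))
    cv2.imwrite(f"pics/{n}2.png",cv2.resize(i[100:300,160:420],None,fx=3,fy=3,interpolation=2))
E
```

```text
clock 1.95 tcp [0.5331 0.1702 0.1503] F [ 0.29 -1.29 -0.55] w 0.00025473066551920257
xyz cm [-1.96  0.64  7.63] rot [-0.07  0.21 -0.35]
side [319.70991243 222.18045138]
top [257.54032152 210.59164955]
```

View pics/side2.png

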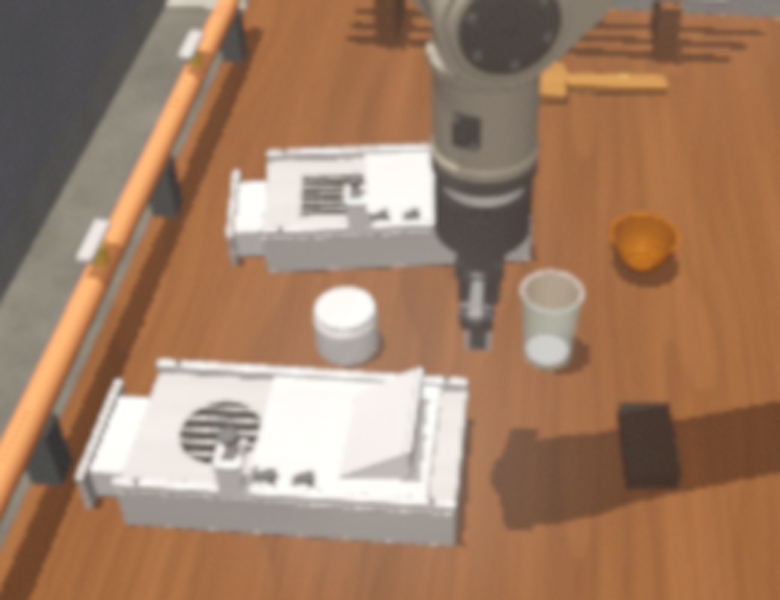

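View pics/top2.png

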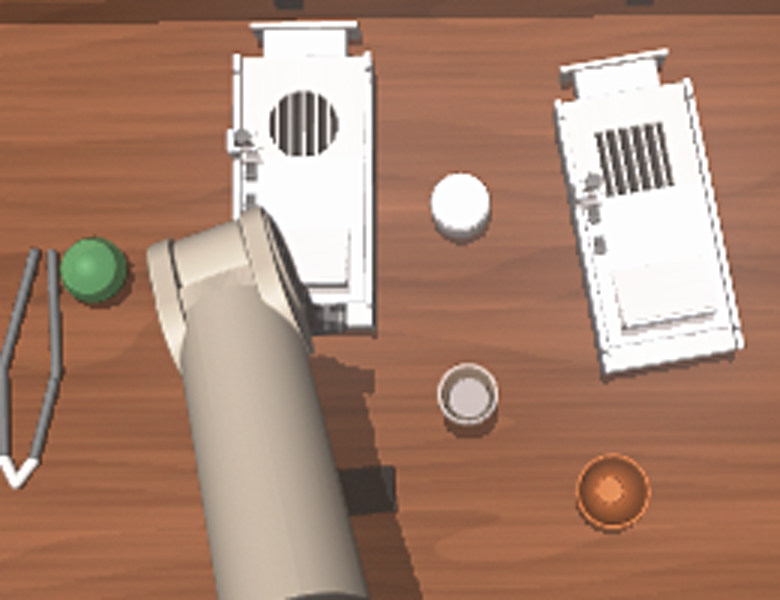

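Request:
jog_arm(rows=[{"xyz": [-0.4,0.2,1.8],"delta_rot": [0,0.1,-0.2],"fingers": 1},{"xyz": [-0.9,0.4,3.8],"delta_rot": [0,0.1,-0.3],"fingers": 1},{"xyz": [-1.4,0.6,5.8],"delta_rot": [0,0.2,-0.3],"fingers": 1},{"xyz": [-1.9,0.6,7.2],"delta_rot": [0,0.2,-0.3],"fingers": 1},{"xyz": [-1.9,0.6,7.6],"delta_rot": [0,0.2,-0.3],"fingers": 1}])

```text
clock: 2.47
tcp_pos: [0.5478, 0.1797, 0.0711]
orientation: [0.015, -3.134, 0.003]
contact_force: [0.9, -0.5, -0.3]
grip_width: -0.0001
```

```bash
python3 go.py .573 .1765 .074; python3 - <<'E'
from h import *
for n in("side",):
    i=imaging.grab_frame(n);print(n,proj(n,r.get_obs()["tcp_pos"]))
    cv2.imwrite(f"pics/{n}3.png",cv2.resize(i[190:290,180:350],None,fx=4.6,fy=4.6,interpolation=2))
E
```

```text
clock 2.4667 tcp [0.5478 0.1797 0.0711] F [ 0.89 -0.48 -0.27] w -0.00013953563125678958
xyz cm [-2.51 -0.34 -0.31] rot [-0.11 -0.41  0.13]
side [312.96277535 243.95033636]
```

View pics/side3.png

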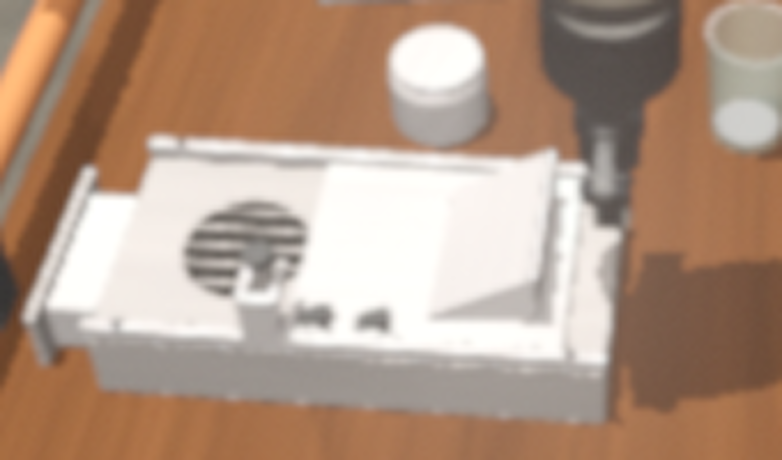

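Request:
jog_arm(rows=[{"xyz": [-0.5,-0.1,0],"delta_rot": [0,-0.4,0],"fingers": 1},{"xyz": [-1.0,-0.2,0],"delta_rot": [0,-0.4,0],"fingers": 1},{"xyz": [-1.5,-0.3,0],"delta_rot": [0,-0.4,0],"fingers": 1},{"xyz": [-1.9,-0.3,0],"delta_rot": [0,-0.4,0],"fingers": 1},{"xyz": [-2.2,-0.3,0],"delta_rot": [0,-0.4,0],"fingers": 1}])

```text
clock: 2.93
tcp_pos: [0.5707, 0.1765, 0.0721]
orientation: [-0.014, 3.14, -0.002]
contact_force: [0.2, 0.7, -0.3]
grip_width: 0.0001
```

Request:
jog_arm(rows=[{"xyz": [-0.2,0,0],"delta_rot": [0,0,0],"fingers": 1},{"xyz": [-0.4,0,0],"delta_rot": [0,0,0],"fingers": 1},{"xyz": [-0.6,0,0],"delta_rot": [0,0,0],"fingers": 1},{"xyz": [-0.8,0,0],"delta_rot": [0,0,0],"fingers": 1},{"xyz": [-0.8,0,0],"delta_rot": [0,0,0],"fingers": 1}])

```text
clock: 3.35
tcp_pos: [0.5791, 0.1766, 0.0721]
orientation: [-0.014, 3.14, -0.002]
contact_force: [0.4, -0.5, 0.1]
grip_width: -0.0003
```

```bash
python3 go.py .62 .1775 .071; python3 - <<'E'
from h import *
for n in("side",):
    i=imaging.grab_frame(n);print(n,proj(n,r.get_obs()["tcp_pos"]),imaging.tip_of("side","round_tab")[:2])
    cv2.imwrite(f"pics/{n}4.png",cv2.resize(i[190:290,180:350],None,fx=4.6,fy=4.6,interpolation=2))
E
```

```text
clock 3.35 tcp [0.5791 0.1766 0.0721] F [ 0.42 -0.51  0.1 ] w -0.0002542314074737864
xyz cm [-4.09  0.06  0.11] rot [-0.09  0.08  0.08]
side [301.58132394 242.25953869] [{'position': [298.9, 241.7], 'conf': 0.95}, {'position': [257.3, 255.0], 'conf': 0.21}]
```

View pics/side4.png

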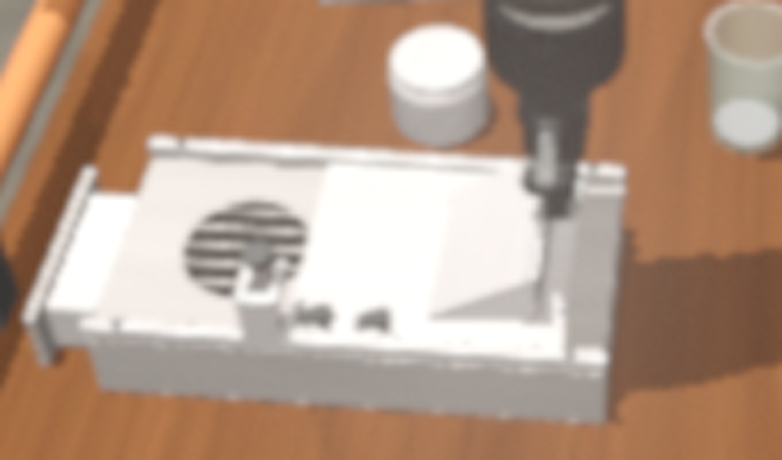

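Request:
jog_arm(rows=[{"xyz": [-0.2,0,0],"delta_rot": [0,0,0],"fingers": 1},{"xyz": [-0.4,0,0],"delta_rot": [0,0,0],"fingers": 1},{"xyz": [-0.6,0,0],"delta_rot": [0,0,0],"fingers": 1},{"xyz": [-0.6,0,0],"delta_rot": [0,0,0],"fingers": 1},{"xyz": [-0.6,0,0],"delta_rot": [0,0,0],"fingers": 1}])

```text
clock: 3.87
tcp_pos: [0.5848, 0.1766, 0.072]
orientation: [-0.014, 3.141, -0.003]
contact_force: [0.3, 0.8, 0.3]
grip_width: 0.0003
```

Request:
jog_arm(rows=[{"xyz": [-0.2,0,0],"delta_rot": [0,0,0],"fingers": 1},{"xyz": [-0.4,0,0],"delta_rot": [0,0,0],"fingers": 1},{"xyz": [-0.6,0,0],"delta_rot": [0,0,0],"fingers": 1},{"xyz": [-0.6,0,0],"delta_rot": [0,0,0],"fingers": 1},{"xyz": [-0.6,0,0],"delta_rot": [0,0,0],"fingers": 1}])

```text
clock: 4.28
tcp_pos: [0.5909, 0.1767, 0.0719]
orientation: [-0.014, 3.141, -0.003]
contact_force: [-0.2, -0.2, 0.2]
grip_width: -0.0004
```

```bash
python3 go.py .62 .1765 .071; python3 - <<'E'
from h import *
for n in("side","top"):
    i=imaging.grab_frame(n);print(n,imaging.tip_of(n,"round_tab")[:2])
    cv2.imwrite(f"pics/{n}5.png",cv2.resize(i[190:290,180:350] if n=="side" else i[100:220,220:340],None,fx=4.6,fy=4.6,interpolation=2))
E
```

```text
clock 4.2833 tcp [0.5909 0.1767 0.0719] F [-0.16 -0.2   0.18] w -0.0003766881560272234
xyz cm [-2.91 -0.04  0.1 ] rot [-0.1   0.06  0.07]
side [{'position': [297.9, 244.6], 'conf': 0.58}, {'position': [323.3, 151.3], 'conf': 0.31}]
top [{'position': [314.4, 169.8], 'conf': 0.39}]
```

View pics/side5.png

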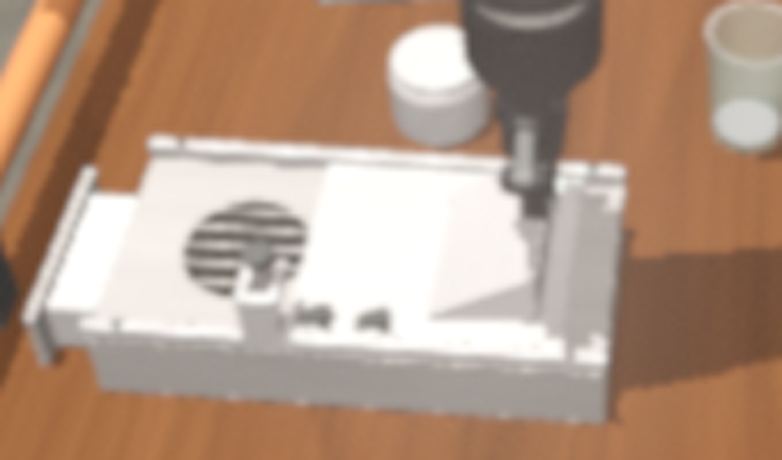

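View pics/top5.png

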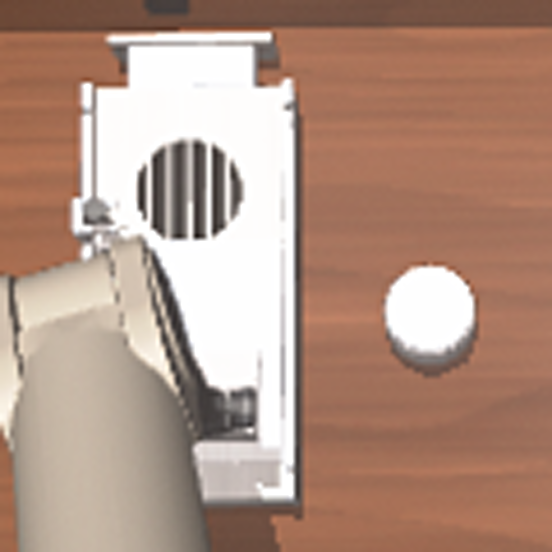

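```bash
python3 - <<'E'
from h import *
p=r.get_obs()["tcp_pos"];print(p)
for z in(.07,.08,.09,.1,.11,.12):
    a=proj("side",[p[0],p[1],z]);b=proj("top",[p[0],p[1],z]);print(z,a.round(1),((a-[180,190])*4.6).round(0),((b-[220,100])*4.6).round(0))
for y in(-.05,0,.05):
  for z in(.058,.1):
    a=proj("side",[.587,.1762+y,z]);b=proj("top",[.587,.1762+y,z]);print("tab",y,z,((a-[180,190])*4.6).round(0),((b-[220,100])*4.6).round(0))
i=imaging.grab_frame("side")
cv2.imwrite("pics/side6.png",cv2.resize(i[215:275,260:340],None,fx=9,fy=9,interpolation=0))
i=imaging.grab_frame("top")
cv2.imwrite("pics/top6.png",cv2.resize(i[170:215,235:295],None,fx=12,fy=12,interpolation=0))
E
```

```text
[0.59070453 0.17663856 0.0719673 ]
0.07 [297.3 242.5] [539. 241.] [183. 433.]
0.08 [297.2 240.1] [539. 230.] [181. 431.]
0.09 [297.1 237.6] [539. 219.] [179. 429.]
0.1 [297.  235.1] [538. 208.] [177. 427.]
0.11 [296.9 232.6] [538. 196.] [175. 425.]
0.12 [296.8 230.1] [537. 184.] [173. 423.]
tab -0.05 0.058 [555. 192.] [257. 440.]
tab -0.05 0.1 [554. 145.] [251. 432.]
tab 0 0.058 [546. 254.] [186. 440.]
tab 0 0.1 [545. 208.] [177. 432.]
tab 0.05 0.058 [536. 321.] [115. 441.]
tab 0.05 0.1 [535. 274.] [104. 433.]
```

View pics/side6.png

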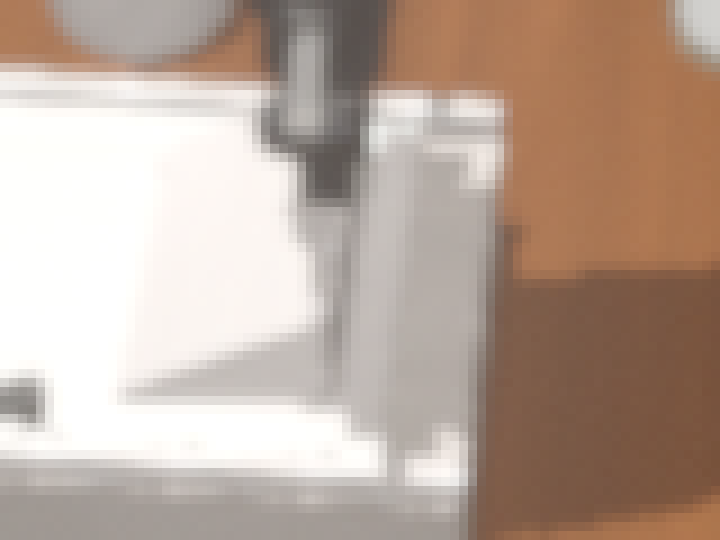

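View pics/top6.png

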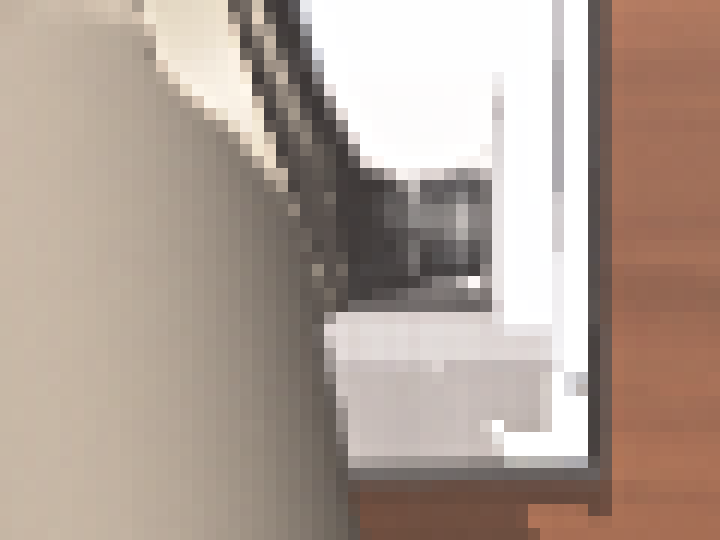

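Request:
jog_arm(rows=[{"xyz": [0.5,0,-0.3],"delta_rot": [0,0,0],"fingers": 1},{"xyz": [1.5,0,-0.6],"delta_rot": [0,0,0],"fingers": 1},{"xyz": [3,0,-1],"delta_rot": [0,0,0],"fingers": 1},{"xyz": [4.5,1.5,-1.5],"delta_rot": [0,0,0],"fingers": 1},{"xyz": [6.5,4,-2],"delta_rot": [0,0,0],"fingers": 1}])

```text
clock: 5.0
tcp_pos: [0.5251, 0.2129, 0.0924]
orientation: [-0.005, 3.14, -0.005]
contact_force: [0.3, 0.8, 0.8]
grip_width: -0.0
```

Request:
jog_arm(rows=[{"xyz": [1.5,3,0],"delta_rot": [0,0,0],"fingers": 1},{"xyz": [3,6,0],"delta_rot": [0,0,0],"fingers": 1},{"xyz": [4.5,9,0],"delta_rot": [0,0,0],"fingers": 1},{"xyz": [4.5,11,0],"delta_rot": [0,0,0],"fingers": 1},{"xyz": [4.5,11,0],"delta_rot": [0,0,0],"fingers": 1}])

```text
clock: 5.42
tcp_pos: [0.4768, 0.329, 0.0925]
orientation: [-0.018, 3.14, 0.001]
contact_force: [-0.6, 1.6, -0.6]
grip_width: -0.0
```

```bash
python3 - <<'E'
from h import *
o=r.get_obs();p=o["tcp_pos"];print(p,o["contact_force"])
for n in("side","top"):
    i=imaging.grab_frame(n);a=proj(n,p);print(n,a)
    c=(int(a[0])-50,int(a[1])-40);print(c)
    cv2.imwrite(f"pics/{n}7.png",cv2.resize(i[c[1]:c[1]+75,c[0]:c[0]+100],None,fx=8,fy=8,interpolation=0))
E
```

```text
[0.47679005 0.32902205 0.0925357 ] [-0.57355399  1.5596681  -0.60420334]
side [337.27353681 288.35886693]
(287, 248)
top [209.79826341 229.88594044]
(159, 189)
```

View pics/side7.png

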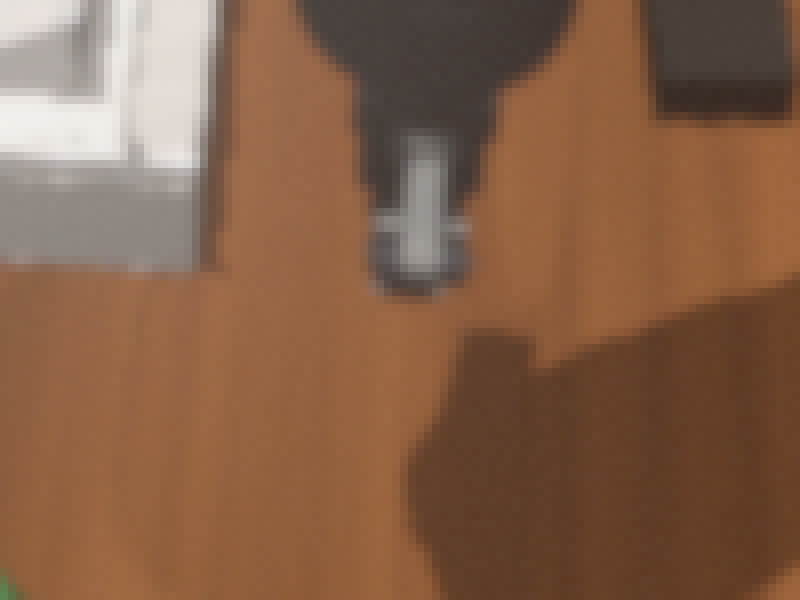

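View pics/top7.png

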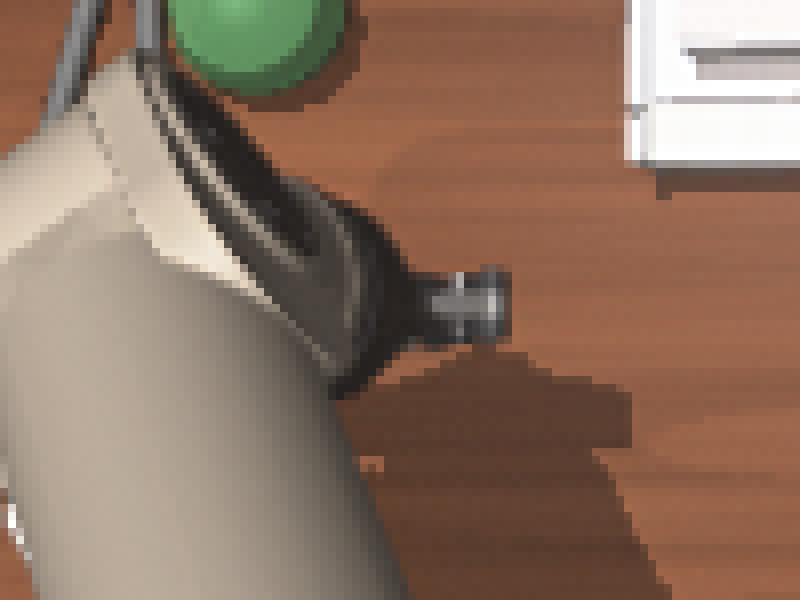

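```bash
cat > tri.py <<'E'
from h import *
def tri(ps,pt):
    o1,d1=ray("side",ps);o2,d2=ray("top",pt);d1/=np.linalg.norm(d1);d2/=np.linalg.norm(d2)
    s=np.linalg.lstsq(np.column_stack([d1,-d2]),o2-o1,rcond=None)[0];a,b=o1+s[0]*d1,o2+s[1]*d2
    return (a+b)/2,np.linalg.norm(a-b)
E
python3 - <<'E'
from tri import *
p=r.get_obs()["tcp_pos"]
for ps in((415,293),(415,270)):
  for pt in((508,308),(490,308)):
    q=(np.array(ps)/8+[287,248]-.4,np.array(pt)/8+[159,189]-.4);x,e=tri(*q);print(ps,pt,x.round(3),e.round(4),(x-p).round(3))
o=r.get_obs();print(o["joints"])
for cam in ("side","top"):
    print(cam,proj(cam,[0,0,0]), imaging.camera_info(cam)["xyz"])
E
```

```text
(415, 293) (508, 308) [0.48  0.297 0.065] 0.0133 [ 0.001 -0.026 -0.027]
(415, 293) (490, 308) [0.48  0.303 0.073] 0.0126 [ 0.001 -0.02  -0.019]
(415, 270) (508, 308) [0.48  0.295 0.074] 0.0121 [ 0.001 -0.028 -0.018]
(415, 270) (490, 308) [0.48  0.301 0.082] 0.0115 [ 0.001 -0.023 -0.01 ]
[-0.81703103  0.44969821  0.14522411  1.89847896 -0.08301389  0.80032331
  0.9480645 ]
side [491.9617521  226.54113096] [0.49551189 0.84813044 0.86635889]
top [317.12914276 379.44668265] [ 0.39649641 -0.01938509  1.47657625]
```

Request:
jog_arm(rows=[{"xyz": [0,0,-1],"delta_rot": [0,0,7],"fingers": 1},{"xyz": [0,0,-2],"delta_rot": [0,0,14],"fingers": 1},{"xyz": [0,0,-3],"delta_rot": [0,0,21],"fingers": 1},{"xyz": [0,0,-4],"delta_rot": [0,0,28],"fingers": 1},{"xyz": [0,0,-4],"delta_rot": [0,0,35],"fingers": 1}])

```text
clock: 5.93
tcp_pos: [0.4801, 0.3219, 0.1343]
orientation: [0.949, 2.991, -0.001]
contact_force: [-0.2, 0.5, 0.8]
grip_width: 0.0001
```

Request:
jog_arm(rows=[{"xyz": [0,0,0],"delta_rot": [0,0,7],"fingers": 1},{"xyz": [0,0,0],"delta_rot": [0,0,14],"fingers": 1},{"xyz": [0,0,0],"delta_rot": [0,0,21],"fingers": 1},{"xyz": [0,0,0],"delta_rot": [0,0,28],"fingers": 1},{"xyz": [0,0,0],"delta_rot": [0,0,35],"fingers": 1}])

```text
clock: 6.35
tcp_pos: [0.4804, 0.3197, 0.1345]
orientation: [1.816, 2.559, 0.0]
contact_force: [0.7, 0.3, -0.2]
grip_width: 0.0002
```

Request:
jog_arm(rows=[{"xyz": [0,0,0],"delta_rot": [0,0,7],"fingers": 1},{"xyz": [0,0,0],"delta_rot": [0,0,14],"fingers": 1},{"xyz": [0,0,0],"delta_rot": [0,0,20],"fingers": 1},{"xyz": [0,0,0],"delta_rot": [0,0,20],"fingers": 1},{"xyz": [0,0,0],"delta_rot": [0,0,20],"fingers": 1}])

```text
clock: 6.77
tcp_pos: [0.4805, 0.3182, 0.1345]
orientation: [2.231, 2.206, 0.0]
contact_force: [-0.5, -1.2, 0.0]
grip_width: 0.0006
```

```bash
python3 - <<'E'
from h import *
o=r.get_obs();p=o["tcp_pos"];print(p,o["contact_force"],o["orientation"],o["joints"],R.from_rotvec(o["orientation"]).as_matrix().round(2))
for n in("side","top"):
    i=imaging.grab_frame(n);a=proj(n,p);print(n,a)
    c=(int(a[0])-50,int(a[1])-40);print(c)
    cv2.imwrite(f"pics/{n}8.png",cv2.resize(i[c[1]:c[1]+75,c[0]:c[0]+100],None,fx=8,fy=8,interpolation=0))
E
```

```text
[0.4805154  0.31819496 0.13445896] [-0.45315459 -1.20014741  0.01237211] [2.23092606e+00 2.20578813e+00 2.87268947e-04] [-1.1089956   0.43053528  0.53640548  1.89157568 -0.27218655  0.89152008
 -0.45157459] [[ 0.01  1.    0.  ]
 [ 1.   -0.01 -0.  ]
 [-0.    0.   -1.  ]]
side [336.74607435 274.01956499]
(286, 234)
top [209.92519391 227.85063937]
(159, 187)
```

View pics/side8.png

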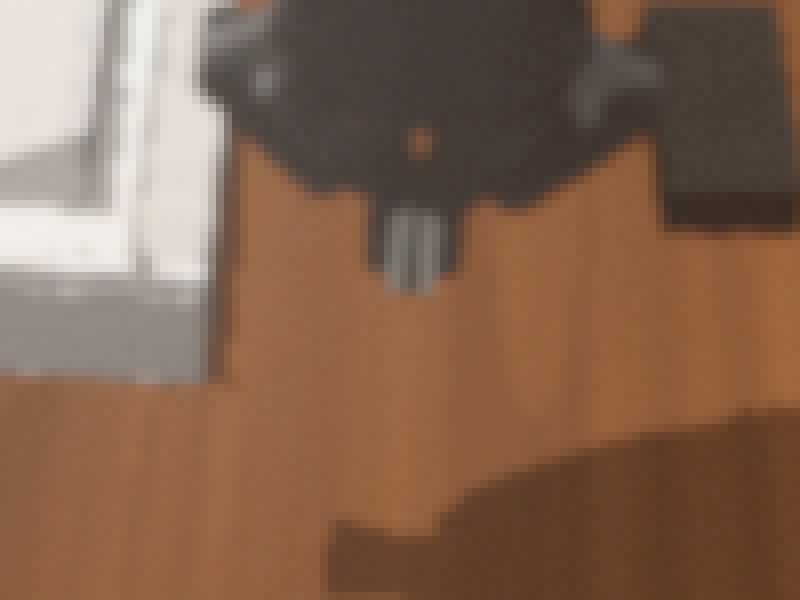

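View pics/top8.png

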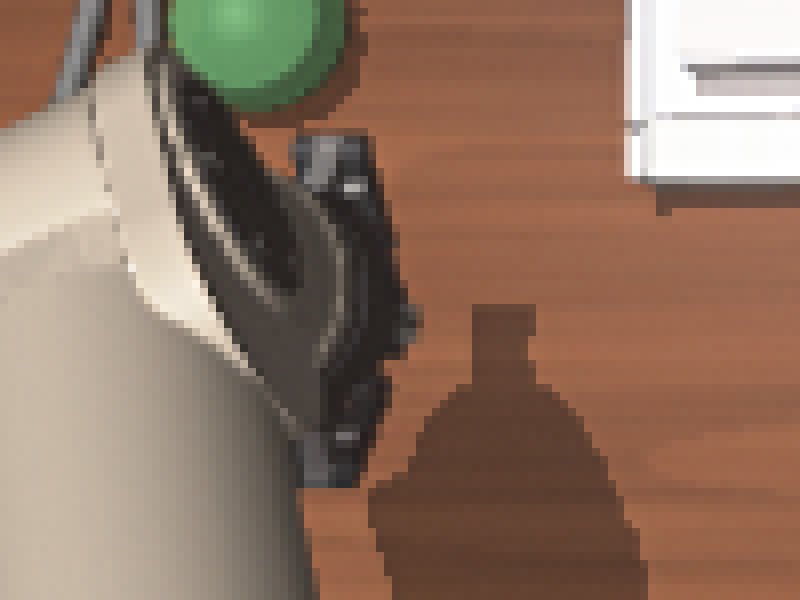

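```bash
python3 - <<'E'
from h import *
from scipy.optimize import least_squares
p=r.get_obs()["tcp_pos"]
s=np.array([286+415/8,234+296/8])-.0; t=np.array([159+420/8,187+325/8])
for h in(.011,.008,0.005):
    f=lambda q:np.r_[proj("side",[q[0],q[1]+h,q[2]])-s,proj("top",[q[0],q[1]-h,q[2]])-t]
    a=least_squares(f,p);print(h,a.x.round(4),(a.x-p).round(4),a.fun.round(2))
E
```

```text
0.011 [0.4791 0.3179 0.1609] [-0.0014 -0.0009  0.0264] [-0.1  -0.02 -0.01  0.14]
0.008 [0.4791 0.3164 0.1549] [-0.0014 -0.0024  0.0203] [-0.19 -0.03 -0.02  0.25]
0.005 [0.4792 0.3149 0.1488] [-0.0013 -0.0039  0.0143] [-0.27 -0.04 -0.03  0.36]
```

```bash
python3 go.py .54 .177 .10
```

```text
clock 6.8667 tcp [0.4805 0.3188 0.1345] F [ 0.06  0.49 -0.22] w 7.92683367043201e-05
xyz cm [-14.11   6.09   3.51] rot [ 4.000e-02  2.500e-01 -9.105e+01]
```

Request:
jog_arm(rows=[{"xyz": [-1,0,0],"delta_rot": [0,0,-7],"fingers": 1},{"xyz": [-2,0,0],"delta_rot": [0,0,-14],"fingers": 1},{"xyz": [-3,0,0],"delta_rot": [0,0,-21],"fingers": 1},{"xyz": [-4,0,0],"delta_rot": [0,0,-28],"fingers": 1},{"xyz": [-5,0,0],"delta_rot": [0,0,-35],"fingers": 1}])

```text
clock: 7.28
tcp_pos: [0.48, 0.2679, 0.1347]
orientation: [1.453, 2.781, -0.001]
contact_force: [-1.0, 0.4, 0.5]
grip_width: 0.0001
```

Request:
jog_arm(rows=[{"xyz": [0,0,0],"delta_rot": [0,0,-7],"fingers": 1},{"xyz": [0,0,0],"delta_rot": [0,0,-14],"fingers": 1},{"xyz": [0,0,0],"delta_rot": [0,0,-21],"fingers": 1},{"xyz": [0,0,0],"delta_rot": [0,0,-28],"fingers": 1},{"xyz": [0,0,0],"delta_rot": [0,0,-35],"fingers": 1}])

```text
clock: 7.7
tcp_pos: [0.4801, 0.2674, 0.1349]
orientation: [0.538, 3.091, -0.002]
contact_force: [-0.9, 0.3, 0.1]
grip_width: -0.0001
```

```bash
python3 go.py .54 .177 .10
```

```text
clock 7.7 tcp [0.4801 0.2674 0.1349] F [-0.92  0.34  0.11] w -0.00011819576591395075
xyz cm [-8.67 -6.49  3.53] rot [ -0.09   0.22 -20.16]
```

Request:
jog_arm(rows=[{"xyz": [-2,-1.5,0.5],"delta_rot": [0,0.1,-5],"fingers": 1},{"xyz": [-4,-3,1],"delta_rot": [0,0.2,-11],"fingers": 1},{"xyz": [-6,-4.5,2],"delta_rot": [0,0.2,-17],"fingers": 1},{"xyz": [-8,-6,3],"delta_rot": [0,0.2,-20],"fingers": 1},{"xyz": [-8.7,-6.5,3.5],"delta_rot": [0,0.2,-20],"fingers": 1}])

```text
clock: 8.12
tcp_pos: [0.5418, 0.1719, 0.0997]
orientation: [-0.005, 3.141, -0.006]
contact_force: [-0.5, -1.2, -0.2]
grip_width: 0.0004
```

```bash
python3 go.py .55 .177 .046
```

```text
clock 8.1167 tcp [0.5418 0.1719 0.0997] F [-0.48 -1.2  -0.18] w 0.0003539126193183472
xyz cm [-0.82  0.53  5.36] rot [-0.2   0.02 -0.23]
```

Request:
jog_arm(rows=[{"xyz": [-0.2,0.2,1.5],"delta_rot": [-0.2,0,-0.2],"fingers": 1},{"xyz": [-0.4,0.4,3],"delta_rot": [-0.2,0,-0.2],"fingers": 1},{"xyz": [-0.6,0.5,4.2],"delta_rot": [-0.2,0,-0.2],"fingers": 1},{"xyz": [-0.7,0.5,5],"delta_rot": [-0.2,0,-0.2],"fingers": 1},{"xyz": [-0.7,0.5,5.2],"delta_rot": [-0.2,0,-0.2],"fingers": 1}])

```text
clock: 8.53
tcp_pos: [0.5477, 0.177, 0.0462]
orientation: [0.012, -3.14, 0.001]
contact_force: [0.0, 0.4, -0.5]
grip_width: 0.0001
```

```bash
python3 go.py .571 .177 .046; python3 - <<'E'
from h import *
for n in("side",):
    i=imaging.grab_frame(n)
    cv2.imwrite(f"pics/{n}9.png",cv2.resize(i[200:275,250:350],None,fx=8,fy=8,interpolation=0))
E
```

```text
clock 8.5333 tcp [0.5477 0.177  0.0462] F [ 0.03  0.38 -0.47] w 0.00011106114656002792
xyz cm [-2.33 -0.02  0.02] rot [-0.04 -0.11  0.02]
```

View pics/side9.png

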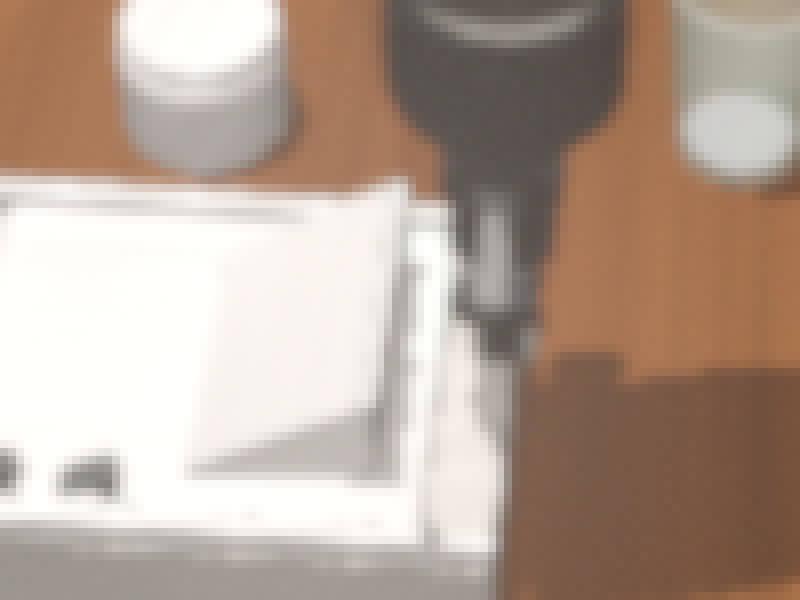

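Request:
jog_arm(rows=[{"xyz": [-0.6,0,0],"delta_rot": [0,0,0],"fingers": 1},{"xyz": [-1.2,0,0],"delta_rot": [0,0,0],"fingers": 1},{"xyz": [-1.7,0,0],"delta_rot": [0,0,0],"fingers": 1},{"xyz": [-2,0,0],"delta_rot": [0,0,0],"fingers": 1},{"xyz": [-2.2,0,0],"delta_rot": [0,0,0],"fingers": 1}])

```text
clock: 9.0
tcp_pos: [0.571, 0.1772, 0.0471]
orientation: [0.012, -3.141, 0.0]
contact_force: [1.3, -0.1, -0.0]
grip_width: 0.0001
```

Request:
jog_arm(rows=[{"xyz": [-0.2,0,0],"delta_rot": [0,0,0],"fingers": 1},{"xyz": [-0.4,0,0],"delta_rot": [0,0,0],"fingers": 1},{"xyz": [-0.6,0,0],"delta_rot": [0,0,0],"fingers": 1},{"xyz": [-0.8,0,0],"delta_rot": [0,0,0],"fingers": 1},{"xyz": [-1,0,0],"delta_rot": [0,0,0],"fingers": 1}])

```text
clock: 9.42
tcp_pos: [0.5801, 0.1772, 0.0469]
orientation: [0.012, -3.139, 0.001]
contact_force: [-4.5, 0.1, 2.7]
grip_width: -0.0001
```

Request:
jog_arm(rows=[{"xyz": [-0.2,0,0],"delta_rot": [0,0,0],"fingers": 1},{"xyz": [-0.4,0,0],"delta_rot": [0,0,0],"fingers": 1},{"xyz": [-0.6,0,0],"delta_rot": [0,0,0],"fingers": 1},{"xyz": [-0.8,0,0],"delta_rot": [0,0,0],"fingers": 1},{"xyz": [-1,0,0],"delta_rot": [0,0,0],"fingers": 1}])

```text
clock: 9.83
tcp_pos: [0.5899, 0.1773, 0.0468]
orientation: [0.012, -3.139, 0.001]
contact_force: [-5.4, 0.1, 3.4]
grip_width: -0.0002
```

```bash
python3 go.py .62 .177 .046; python3 - <<'E'
from h import *
for n in("side",):
    i=imaging.grab_frame(n)
    cv2.imwrite(f"pics/{n}10.png",cv2.resize(i[200:275,250:350],None,fx=8,fy=8,interpolation=0))
E
```

```text
clock 9.8333 tcp [0.5899 0.1773 0.0468] F [-5.37  0.1   3.35] w -0.00018443375414219112
xyz cm [-3.01 -0.05  0.07] rot [-0.04 -0.17  0.01]
```

View pics/side10.png

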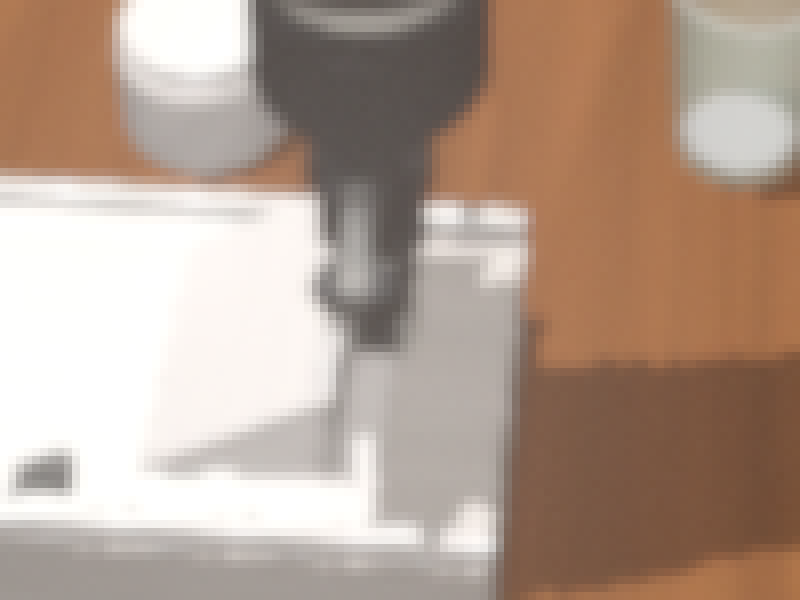

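Request:
jog_arm(rows=[{"xyz": [-0.3,0,0],"delta_rot": [0,0,0],"fingers": 1},{"xyz": [-0.6,0,0],"delta_rot": [0,0,0],"fingers": 1},{"xyz": [-0.9,0,0],"delta_rot": [0,0,0],"fingers": 1},{"xyz": [-1.2,0,0],"delta_rot": [0,0,0],"fingers": 1},{"xyz": [-1.5,0,0],"delta_rot": [0,0,0],"fingers": 1}])

```text
clock: 10.3
tcp_pos: [0.6042, 0.1774, 0.0465]
orientation: [0.012, -3.136, 0.002]
contact_force: [-8.3, 0.1, 5.7]
grip_width: -0.0002
```

Request:
jog_arm(rows=[{"xyz": [-0.3,0,0],"delta_rot": [0,0,0],"fingers": 1},{"xyz": [-0.6,0,0],"delta_rot": [0,0,0],"fingers": 1},{"xyz": [-0.9,0,0],"delta_rot": [0,0,0],"fingers": 1},{"xyz": [-1.2,0,0],"delta_rot": [0,0,0],"fingers": 1},{"xyz": [-1.5,0,0],"delta_rot": [0,0,0],"fingers": 1}])

```text
clock: 10.72
tcp_pos: [0.6187, 0.1774, 0.0464]
orientation: [0.012, -3.135, 0.002]
contact_force: [-7.3, -0.3, 4.4]
grip_width: 0.0003
```

```bash
python3 go.py .631 .177 .046; python3 - <<'E'
from h import *
for n in("side",):
    i=imaging.grab_frame(n)
    cv2.imwrite(f"pics/{n}11.png",cv2.resize(i[200:275,220:320],None,fx=8,fy=8,interpolation=0))
E
```

```text
clock 10.7167 tcp [0.6187 0.1774 0.0464] F [-7.28 -0.35  4.44] w 0.00028931649905436274
xyz cm [-1.23 -0.05  0.04] rot [-0.07 -0.37  0.02]
```

View pics/side11.png

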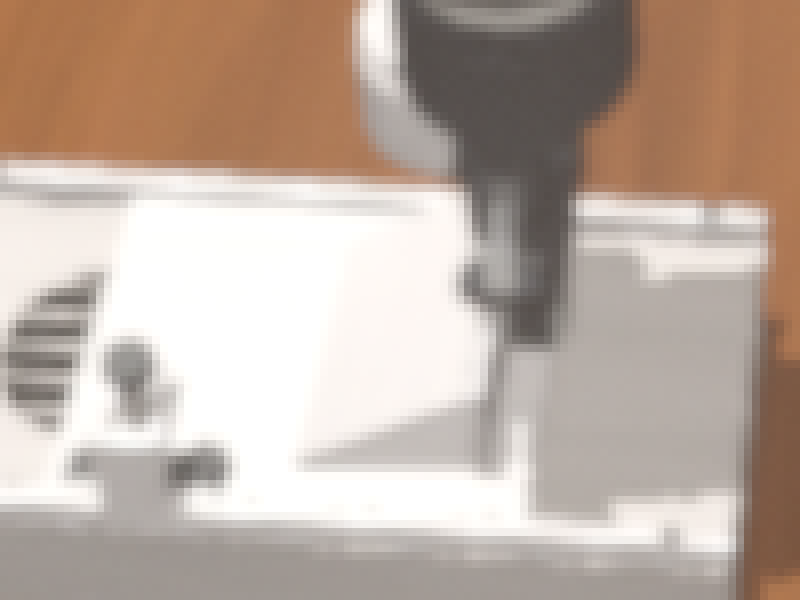

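Request:
jog_arm(rows=[{"xyz": [-0.3,0,0],"delta_rot": [0,0,0],"fingers": 1},{"xyz": [-0.6,0,0],"delta_rot": [0,0,0],"fingers": 1},{"xyz": [-0.9,0,0],"delta_rot": [0,0,0],"fingers": 1},{"xyz": [-1.2,0,0],"delta_rot": [0,0,0],"fingers": 1},{"xyz": [-1.2,0,0],"delta_rot": [0,0,0],"fingers": 1}])

```text
clock: 11.18
tcp_pos: [0.6307, 0.1775, 0.0462]
orientation: [0.012, -3.134, 0.002]
contact_force: [-6.9, -0.6, 6.0]
grip_width: -0.0001
```

```bash
python3 go.py .58 .177 .046; python3 - <<'E'
from h import *
for n in("side",):
    i=imaging.grab_frame(n)
    cv2.imwrite(f"pics/{n}12.png",cv2.resize(i[200:275,220:320],None,fx=8,fy=8,interpolation=0))
E
```

```text
clock 11.1833 tcp [0.6307 0.1775 0.0462] F [-6.95 -0.59  6.04] w -8.847578309758085e-05
xyz cm [ 5.07 -0.01  0.06] rot [-0.08 -0.44  0.02]
```

View pics/side12.png

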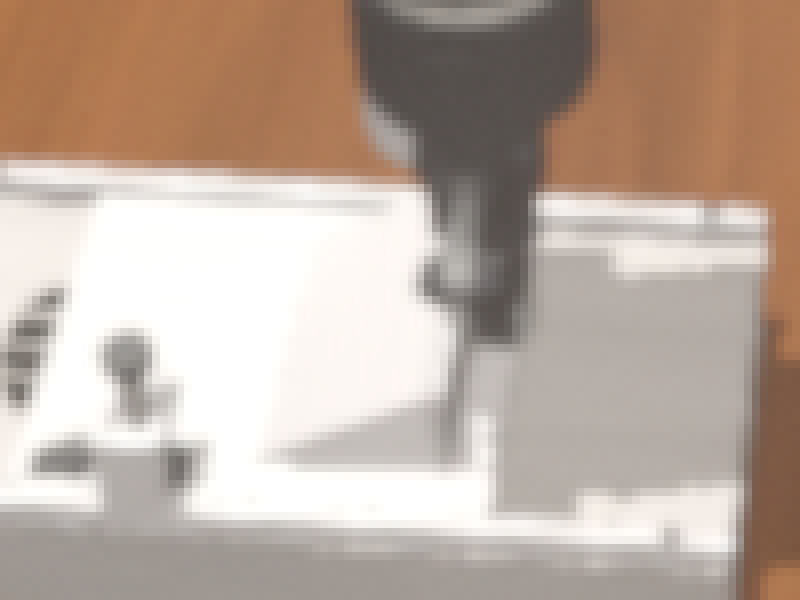

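Request:
jog_arm(rows=[{"xyz": [1,0,0],"delta_rot": [0,0,0],"fingers": 1},{"xyz": [2.2,0,0],"delta_rot": [0,0,0],"fingers": 1},{"xyz": [3.5,0,0],"delta_rot": [0,0,0],"fingers": 1},{"xyz": [5,0,0],"delta_rot": [0,0,0],"fingers": 1},{"xyz": [6.5,0,0],"delta_rot": [0,0,0],"fingers": 1}])

```text
clock: 11.65
tcp_pos: [0.5669, 0.177, 0.047]
orientation: [0.012, -3.137, 0.001]
contact_force: [-0.3, -0.3, 0.4]
grip_width: 0.0001
```

Request:
jog_arm(rows=[{"xyz": [1,0,-1.5],"delta_rot": [0,0,0],"fingers": 1},{"xyz": [2.5,0.5,-4],"delta_rot": [0,0,0],"fingers": 1},{"xyz": [4.5,2.5,-7],"delta_rot": [0,0,0],"fingers": 1},{"xyz": [6,5.5,-10],"delta_rot": [0,0,0],"fingers": 1},{"xyz": [6.5,8,-11],"delta_rot": [0,0,0],"fingers": 1}])

```text
clock: 12.07
tcp_pos: [0.5033, 0.2582, 0.1613]
orientation: [-0.009, 3.14, 0.005]
contact_force: [1.7, 0.6, -0.1]
grip_width: -0.0001
```

Request:
jog_arm(rows=[{"xyz": [0.5,3,0],"delta_rot": [0,0,0],"fingers": 1},{"xyz": [1,6,0],"delta_rot": [0,0,0],"fingers": 1},{"xyz": [1.5,9,0],"delta_rot": [0,0,0],"fingers": 1},{"xyz": [1.5,10,0],"delta_rot": [0,0,0],"fingers": 1},{"xyz": [1.5,10,0],"delta_rot": [0,0,0],"fingers": 1}])

```text
clock: 12.48
tcp_pos: [0.4876, 0.3625, 0.1618]
orientation: [-0.017, 3.138, 0.009]
contact_force: [-0.3, 0.9, -0.7]
grip_width: 0.0
```

```bash
python3 go.py .58 .177 .046; python3 - <<'E'
from h import *
for n in("side","top"):
    i=imaging.grab_frame(n); print(n,[(d["position"],round(d["conf"],2)) for d in imaging.tip_of(n,"round_tab")[:2]])
    cv2.imwrite(f"pics/{n}13.png",i)
    cv2.imwrite(f"pics/{n}13c.png",cv2.resize(i[200:275,220:320] if n=="side" else i[100:220,220:340],None,fx=8 if n=="side" else 5,fy=8 if n=="side" else 5,interpolation=0))
for t in(0,.03,.04,.054,.074):print(t,proj("side",[.5869+t,.1762,.079]),proj("top",[.5869+t,.1762,.079]), "corner",(proj("side",[.5869+t,.226,.058])-[220,200])*8)
E
```

```text
clock 12.4833 tcp [0.4876 0.3625 0.1618] F [-0.26  0.93 -0.66] w 2.099486705701889e-05
xyz cm [ -8.99 -18.72  11.5 ] rot [0.34 0.23 0.19]
side [([282.1, 241.2], 0.83)]
top [([261.4, 184.6], 0.78), ([195.2, 191.6], 0.71)]
0 [298.59565298 240.27012162] [259.50532971 194.92147328] corner [613.14885621 477.77977536]
0.03 [287.59857834 239.53460752] [259.55025746 185.5930704 ] corner [523.26949361 471.58481445]
0.04 [283.93848979 239.2898109 ] [259.56518332 182.49399633] corner [493.35649901 469.52305269]
0.054 [278.81906261 238.94740976] [259.58603766 178.16398388] corner [451.51752979 466.63928971]
0.074 [271.5150847  238.45889996] [259.61574518 171.99577673] corner [391.8268179  462.52509023]
```

View pics/side13c.png

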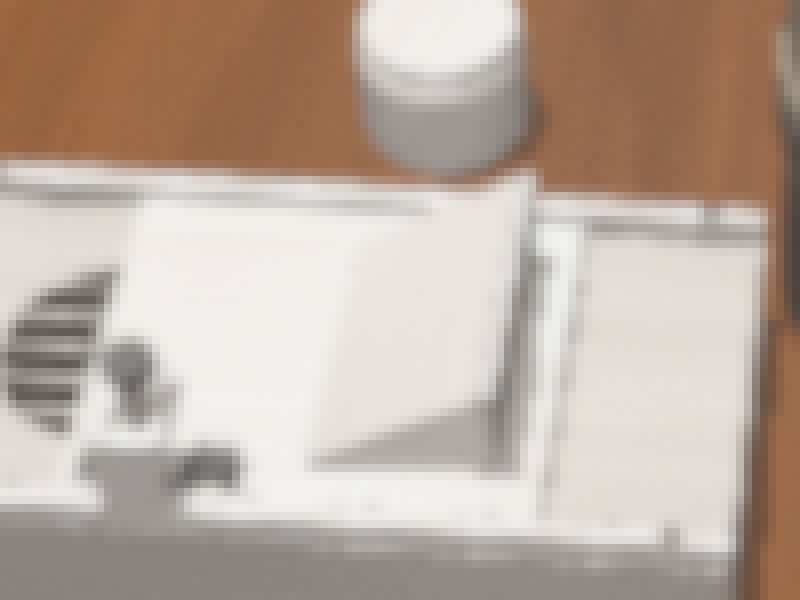

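View pics/top13.png

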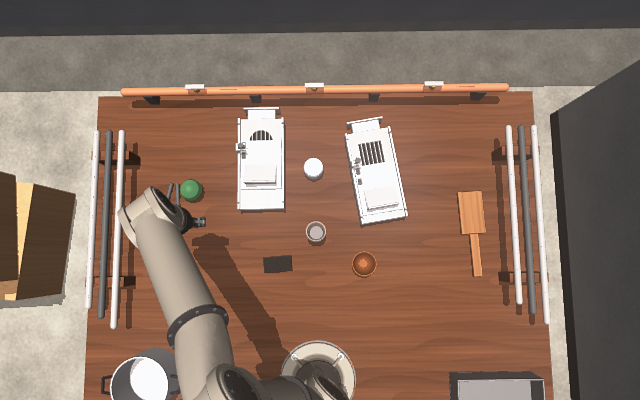

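Request:
jog_arm(rows=[{"xyz": [0,0,0],"delta_rot": [0,0,0],"fingers": 1},{"xyz": [0,0,0],"delta_rot": [0,0,0],"fingers": 1},{"xyz": [0,0,0],"delta_rot": [0,0,0],"fingers": 1},{"xyz": [0,0,0],"delta_rot": [0,0,0],"fingers": 1},{"xyz": [0,0,0],"delta_rot": [0,0,0],"fingers": 1}])

```text
clock: 13.1
tcp_pos: [0.4891, 0.3558, 0.1616]
orientation: [-0.004, 3.139, 0.004]
contact_force: [0.6, -0.3, 0.0]
grip_width: -0.0002
```

```bash
python3 - <<'E'
from h import *
a=cv2.imread("pics/side13.png");i=imaging.grab_frame("side");print(np.abs(a[200:275,220:320].astype(int)-i[200:275,220:320]).max(),r.get_obs()["contact_force"])
print(imaging.tip_of("side","round_tab")[:1],imaging.tip_of("side","square_tab")[:1])
r.hand_in()
E
```

```text
32 [-0.53668016 -0.60141295 -0.78216518]
[{'position': [282.3, 242.7], 'conf': 0.66}] [{'position': [324.3, 156.4], 'conf': 0.84}]
the job is handed in; nothing more can be done
```

The round-port inlet is set to half shut. With the fingers shut, I pushed the tab in to about 54 mm of travel, inside the 42–69 mm window, and then backed off. The spring brought the blade back and it stayed there. I handed the job in at about 13 s of the 35 s allowed.

**Last checks**
- **Blade position:** the side camera put the tab at pixel column about 282. The calibration predicts 283.9 for the 40 mm half position, against 298.6 for fully out and 271.5 for shut. The port looks half covered.
- **Still at rest:** the tab reading had hardly moved about 0.6 s later (column 282.3). A raw pixel comparison of that area differed by up to 32 levels, and I did not look into why; the arm had drifted slightly and its shadow may have moved.
- **Other things:** in the last top picture the square-port inlet and the loose items look to be where they started. The jacks are partly hidden behind the arm. The square tab's last detected position was about 3 px off its first one.
- **Robot clear:** the gripper was away from everything and the force reading was only noise. The push itself read about 7–8 N sideways, with up to about 6 N upwards from the tab.

**Disagreement found:** the shut fingertips sit roughly 25 mm higher than the reported TCP, going by both cameras. Because of this my first approach passed over the top of the tab without touching it. I backed out, checked the offset in free space, lowered the tool and then pushed properly.

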